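# Cover the staining jars with their own lids

## Task

Close the staining jars: take each of the four coloured lids by its handle and set it down on the open jar of its own colour, so that every lid drops fully into the jar's mouth and lies flat on the rim. Set the lids down rather than dropping them, and leave all the jars, the covered white one too, and the little oil bottle standing where they are.

Things in the scene. Friction and masses are not known exactly. Their poses are not given: they have to be found in the camera images.
- lid_blue: loose lid of blue plastic, about 60 g, lying on the bench right way up. From below: a locating plug 58 x 48 mm and 6 mm deep, a cover plate 88 (x) x 78 (y) mm and 4 mm thick (z 6 to 10), and on it an arched handle, 44 mm long along x and 12 mm wide across y, whose solid grip bar spans z 26 to 44 mm (two legs below it). Origin: centre of the plug's underside; z up. A half turn about z makes no difference.
- jar_blue: open rectangular slide-staining jar of blue plastic, 76 (x) x 66 (y) mm outside (rim bead 82 x 72 mm), 92 mm tall, mouth 70 x 60 mm, walls 3 mm; a rack of glass slides stands inside, 12 mm below the rim. Stands loose on the bench, about 400 g. Origin: centre of its underside, z up. The lid's plug drops into the mouth with 6 mm to spare on each side, lid x along jar x (either way round); seated, the lid's plate rests on the rim and the lid's origin is 86 mm above the jar's.
- lid_green: loose lid of green plastic, about 60 g, lying on the bench right way up. From below: a locating plug 58 x 48 mm and 6 mm deep, a cover plate 88 (x) x 78 (y) mm and 4 mm thick (z 6 to 10), and on it an arched handle, 44 mm long along x and 12 mm wide across y, whose solid grip bar spans z 26 to 44 mm (two legs below it). Origin: centre of the plug's underside; z up. A half turn about z makes no difference.
- jar_green: open rectangular slide-staining jar of green plastic, 76 (x) x 66 (y) mm outside (rim bead 82 x 72 mm), 92 mm tall, mouth 70 x 60 mm, walls 3 mm; a rack of glass slides stands inside, 12 mm below the rim. Stands loose on the bench, about 400 g. Origin: centre of its underside, z up. The lid's plug drops into the mouth with 6 mm to spare on each side, lid x along jar x (either way round); seated, the lid's plate rests on the rim and the lid's origin is 86 mm above the jar's.
- lid_yellow: loose lid of yellow plastic, about 60 g, lying on the bench right way up. From below: a locating plug 58 x 48 mm and 6 mm deep, a cover plate 88 (x) x 78 (y) mm and 4 mm thick (z 6 to 10), and on it an arched handle, 44 mm long along x and 12 mm wide across y, whose solid grip bar spans z 26 to 44 mm (two legs below it). Origin: centre of the plug's underside; z up. A half turn about z makes no difference.
- jar_yellow: open rectangular slide-staining jar of yellow plastic, 76 (x) x 66 (y) mm outside (rim bead 82 x 72 mm), 92 mm tall, mouth 70 x 60 mm, walls 3 mm; a rack of glass slides stands inside, 12 mm below the rim. Stands loose on the bench, about 400 g. Origin: centre of its underside, z up. The lid's plug drops into the mouth with 6 mm to spare on each side, lid x along jar x (either way round); seated, the lid's plate rests on the rim and the lid's origin is 86 mm above the jar's.
- lid_pink: loose lid of pink plastic, about 60 g, lying on the bench right way up. From below: a locating plug 58 x 48 mm and 6 mm deep, a cover plate 88 (x) x 78 (y) mm and 4 mm thick (z 6 to 10), and on it an arched handle, 44 mm long along x and 12 mm wide across y, whose solid grip bar spans z 26 to 44 mm (two legs below it). Origin: centre of the plug's underside; z up. A half turn about z makes no difference.
- jar_pink: open rectangular slide-staining jar of pink plastic, 76 (x) x 66 (y) mm outside (rim bead 82 x 72 mm), 92 mm tall, mouth 70 x 60 mm, walls 3 mm; a rack of glass slides stands inside, 12 mm below the rim. Stands loose on the bench, about 400 g. Origin: centre of its underside, z up. The lid's plug drops into the mouth with 6 mm to spare on each side, lid x along jar x (either way round); seated, the lid's plate rests on the rim and the lid's origin is 86 mm above the jar's.
- jar_white: the same jar in white plastic, with its white lid already on (one piece, 130 mm tall, 460 g). Loose; origin: centre of its underside. To be left alone.
- oil_bottle: small amber glass immersion-oil bottle with black dropper cap, 28 mm diameter, 76 mm tall, 60 g, standing loose between the jars. Origin: centre of its underside, z up. To be left standing.
Not all that is in view belongs to the job. What is shaped like the lid_yellow but orange or purple is not meant.

How it is judged (in metres and radians):
At the end, for the whole second after the job is handed in: Each coloured lid sits in the jar of its colour: centres within 12 mm horizontally, lid origin 83 to 88.5 mm above the jar's (seated 86), long sides parallel within 0.26 rad, both upright within 0.05 rad and at rest (under 0.02 m/s), no jar over 30 mm from where it stood (z of lid_blue in the frame of jar_blue between 0.083 and 0.0885 m and horizontal distance between lid_blue and jar_blue below 0.012 m and angle between the x axis of lid_blue and the x axis of jar_blue, either way round below 0.26 rad and angle between each of lid_blue, jar_blue, lid_green, jar_green, lid_yellow, jar_yellow, lid_pink, jar_pink's own z axis and vertical below 0.05 rad and linear speed of each of lid_blue, jar_blue, lid_green, jar_green, lid_yellow, jar_yellow, lid_pink, jar_pink below 0.02 m/s and distance of each of jar_blue, jar_green, jar_yellow, jar_pink from where it was at the start of the episode below 0.03 m and z of lid_green in the frame of jar_green between 0.083 and 0.0885 m and horizontal distance between lid_green and jar_green below 0.012 m and angle between the x axis of lid_green and the x axis of jar_green, either way round below 0.26 rad and z of lid_yellow in the frame of jar_yellow between 0.083 and 0.0885 m and horizontal distance between lid_yellow and jar_yellow below 0.012 m and angle between the x axis of lid_yellow and the x axis of jar_yellow, either way round below 0.26 rad and z of lid_pink in the frame of jar_pink between 0.083 and 0.0885 m and horizontal distance between lid_pink and jar_pink below 0.012 m and angle between the x axis of lid_pink and the x axis of jar_pink, either way round below 0.26 rad); the robot touches nothing.
It fails at once if a lid is dropped or flung (faster than 0.7 m/s with no finger on it) ((linear speed of lid_blue above 0.7 m/s and contact force between lid_blue and the fingers below 0.05 N) or (linear speed of lid_green above 0.7 m/s and contact force between lid_green and the fingers below 0.05 N) or (linear speed of lid_yellow above 0.7 m/s and contact force between lid_yellow and the fingers below 0.05 N) or (linear speed of lid_pink above 0.7 m/s and contact force between lid_pink and the fingers below 0.05 N)).
It fails at once if a coloured jar is shifted by more than 30 mm or tipped by more than 0.3 rad (distance of any of jar_blue, jar_green, jar_yellow, jar_pink from where it was at the start of the episode above 0.03 m or angle between any of jar_blue, jar_green, jar_yellow, jar_pink's own z axis and vertical above 0.3 rad).
It fails at once if the white jar is shifted by more than 30 mm or tipped by more than 0.3 rad (distance of jar_white from where it was at the start of the episode above 0.03 m or angle between jar_white's own z axis and vertical above 0.3 rad).
It fails at once if the oil bottle is shifted by more than 30 mm or tipped by more than 0.3 rad (distance of oil_bottle from where it was at the start of the episode above 0.03 m or angle between oil_bottle's own z axis and vertical above 0.3 rad).
It also fails if it takes over 120 s, if anything falls off the work surface, if the arm or the gripper's body presses on something with over 40 N, if the wrist force passes 120 N, or if a joint passes its speed limit or range.

## Robot

A 7-joint arm with a two-finger parallel gripper is mounted at the origin on the work surface. World frame = base frame: x ahead of the robot, y to its left, z up, the work surface at z = 0. Lengths are in m, angles in degrees, forces in N, time in s.
With the tool pointing down it reaches from about 0.35 to 0.775 m from the base axis. Payload 3.1 kg.
Tool frame: the origin (TCP) lies on the centre line of the jaws, within the pads' length; the fingertips stand 17 mm ahead of it and the grasp point (between the pads) lies 2 mm behind it (robot.tip_reach is the distance from the TCP to the fingertips, in m); z points along the fingers, y is the direction in which the jaws open and shut (so a half turn about z gives the same grasp; the last joint's range is limited). The gripper opens to 85 mm and grips with 20 to 120 N. Pads are 22 mm wide; open, the fingers measure 114 mm over their backs; the gripper's body (76 mm by 85 mm) begins 54 mm behind the grasp point. The pads swing forward as they close: fully open they stand 13 mm farther back than shut.
Start: joints at [62.813, 17.813, 0.802, 86.603, -0.252, 75.585, -1.558], TCP at [0.231, -0.499, 0.248] pointing down, gripper open.
Joint ranges: [-154.91, 154.91], [-16.99, 109.72], [-72.82, 74.43], [7.12, 147.25], [-82.49, 262.49], [11.32, 116.49], [-174.64, 174.64]. Speed limits (degrees/s): [159.86, 159.86, 180, 180, 180, 180, 180].

## Interface

Orientations are given as [roll, pitch, yaw] about the fixed x, y, z axes, in that order (R = Rz(yaw) Ry(pitch) Rx(roll)).
In Python, from station import robot, fingers, vision, workorder, recognise gives the robot as it stands. Calls block until the motion is done:
- robot.move_to(position, orientation): joint-space move of the TCP to a pose.
- robot.line_to(position, orientation=None, velocity=0.15, f_stop=None): straight line of the TCP; orientation=None keeps the orientation; velocity is the mean speed in m/s. With f_stop (N) it stops when the force on the tool has changed by that much, and returns True; else False.
- robot.move_j(angles): joint-space move.
- fingers.gripper_to(opening, force=None): opening from 0.0 (shut) to 1.0 (fully open); force is the grip in N (None keeps the last); returns when the fingers have stopped.
- robot.pause(seconds).
- robot.inverse_kinematics(position, orientation): joint angles nearest the present ones, or None.
- vision.grab_frame(name): name is "scene" or "top" or "wrist"; returns the picture (400x640x3 uint8, red, green, blue); there is no depth.
- vision.calibration(name): a dict with "mtx" (3x3 intrinsics, pixels), "k1" (the pictures are not rectified: a ray, as slopes to the right and down, at radius r is drawn at 1 + k1 r^2 times it, then the intrinsics apply), "extrinsics" (4x4, takes a point from world to camera coordinates); the wrist camera has in their place "T_tool_cam" (4x4, takes a point from camera to tool coordinates, whose origin is the TCP and whose axes are the flange's). Camera axes: x right, y up, looking along -z (the intrinsics and any distortion apply to the point x, -y, -z); pixel columns grow to the right and rows downward; lengths in m; the calibration is good to about 2 mm. A picture is of the moment at which its call begins: read the wrist's pose just before it. calibration takes no time and is no camera call.
A pose or a line that the arm cannot do raises robot.PlanningError and nothing moves.
- workorder.close_job(): hands the job in, once; it reports no verdict.
Trained networks look in the newest picture that a camera, given by its name, has taken for a name from the list of things; names that differ only in an ending like _2 or _b are one class to them, and where a whole thing is asked for, a point or a joint stands for the part that bears it (a point fixed in the world has none). Each returns a list of dicts, best first, with "p" (0 to 1); they miss things now and then, are a little off and sometimes report something else, mostly with a low value. They report only what shows in the picture. A call takes as long as a camera call. They do not tell look-alikes from the thing itself.
- recognise(label, camera): "rect" ([centre column, centre row, width, height] in pixels, round what is visible of it).
Readings, each from a call of its own:
- robot.current_time_s(): time.
- robot.current_joint_positions(): joint angles.
- robot.current_dq(): joint speeds.
- robot.current_joint_torque(): joint torques, N m.
- robot.current_tool_pos(): TCP position.
- robot.current_eef_rot(): TCP orientation.
- robot.current_contact_force(): force on the tool from outside, world axes, zero at the start.
- robot.current_torque(): the same for the moment, N m.
- robot.current_finger_gap(): opening from 0.0 (shut) to 1.0 (fully open).
Only numpy, scipy, OpenCV 4.12 (cv2) and the standard library are available. Lean on these libraries where they do the work, as an engineer would, in place of code of your own. Each camera call takes 0.05 s, during which the arm holds its last target. There are 200 camera calls.

## Working session

There is one attempt and no reset: what is moved stays moved. The work goes in short steps, each a Python script; the robot and the scene stay as the last script left them, time stands still between calls to the robot, and variables do not carry over. Pictures are saved under pics/ and viewed, about 12 in all and at most 16, crops included, and the job is handed in when it is done.

```bash
mkdir -p pics; ls
python3 - <<'E'
from station import robot, fingers, vision, recognise
import cv2
for c in ("top","scene"):
    im=vision.grab_frame(c); cv2.imwrite(f"pics/{c}0.png",im[:,:,::-1])
    k=vision.calibration(c); print(c,k)
    for l in ["lid_blue","lid_green","lid_yellow","lid_pink","jar_blue","jar_green","jar_yellow","jar_pink","jar_white","oil_bottle"]:
        if c=="top": print(l,[(round(d["p"],2),[round(float(v)) for v in d["rect"]]) for d in recognise(l,c)])
print(vision.calibration("wrist"), robot.current_tool_pos(),robot.current_eef_rot(),robot.current_time_s())
E
```

```text
pics
top {'mtx': array([[378.83895657,   0.        , 315.90966245],
       [  0.        , 378.83895657, 191.86924314],
       [  0.        ,   0.        ,   1.        ]]), 'k1': -0.011349282846226235, 'extrinsics': array([[ 0.01794131, -0.99979754,  0.0091096 , -0.03014345],
       [ 0.98205467,  0.01933225,  0.18760299, -0.43850461],
       [-0.18774111,  0.00558028,  0.9822027 , -1.33606878],
       [ 0.        ,  0.        ,  0.        ,  1.        ]])}
lid_blue [(0.78, [385, 189, 26, 26]), (0.72, [338, 143, 23, 30])]
lid_green [(0.62, [340, 188, 21, 24])]
lid_yellow [(0.95, [178, 231, 21, 26]), (0.94, [237, 200, 24, 24]), (0.62, [219, 239, 26, 22])]
lid_pink [(0.69, [287, 190, 24, 23])]
jar_blue [(0.87, [339, 143, 24, 32])]
jar_green [(0.55, [392, 143, 22, 29])]
jar_yellow [(0.87, [232, 146, 26, 28])]
jar_pink [(0.89, [278, 141, 22, 36])]
jar_white [(0.67, [278, 139, 21, 34]), (0.58, [439, 160, 34, 31])]
oil_bottle [(0.62, [310, 140, 7, 15])]
scene {'mtx': array([[502.11343413,   0.        , 326.07183049],
       [  0.        , 502.11343413, 194.63089857],
       [  0.        ,  
[... 253 characters left out ...]
3],
       [ 0.        ,  0.        ,  0.        ,  1.        ]])}
{'mtx': array([[302.77420188,   0.        , 319.02015963],
       [  0.        , 302.77420188, 205.16517594],
       [  0.        ,   0.        ,   1.        ]]), 'k1': 0.0122758677834325, 'T_tool_cam': array([[ 6.08013609e-04,  9.61013737e-01,  2.76499960e-01,
         7.00867018e-02],
       [ 9.99999808e-01, -5.50576780e-04, -2.85358607e-04,
        -1.34359700e-04],
       [-1.21999083e-04,  2.76500081e-01, -9.61013887e-01,
        -1.25407005e-01],
       [ 0.00000000e+00,  0.00000000e+00,  0.00000000e+00,
         1.00000000e+00]])} [ 0.2307079  -0.49930658  0.24831809] [1.79997236e+02 2.78527898e-03 2.48020169e+01] 0.6
```

Run:
```python
import cv2
im=cv2.imread("pics/top0.png")[110:270,140:480]
cv2.imwrite("pics/top0c.png",cv2.resize(im,None,fx=2.35,fy=2.35,interpolation=cv2.INTER_CUBIC))
```

```text
(no output)
```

View pics/top0c.png

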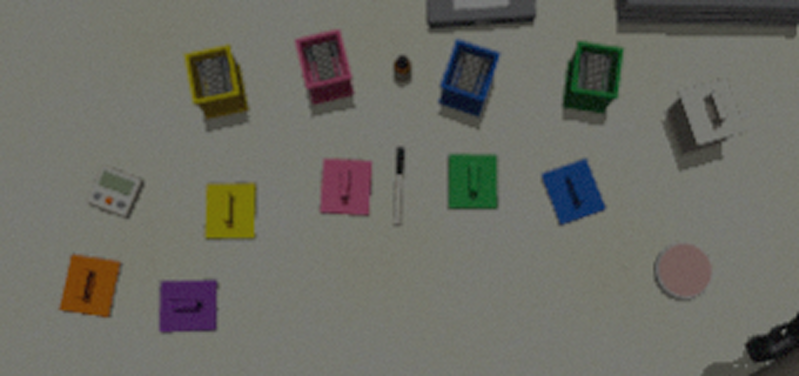

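View pics/scene0.png

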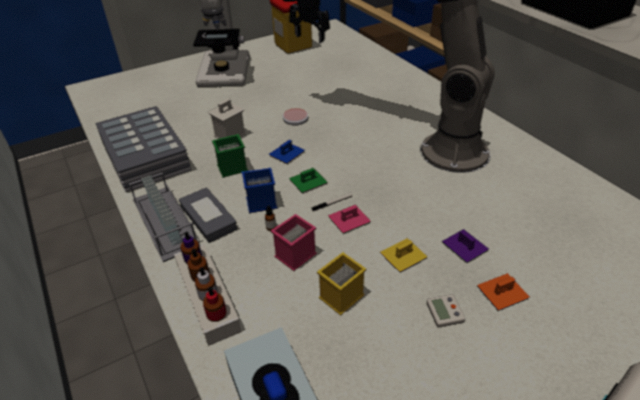

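```bash
cat > h.py <<'E'
from station import robot, fingers, vision, recognise
import numpy as np, cv2
from scipy.spatial.transform import Rotation as Ro
HUE={"yellow":(22,36),"pink":(160,178),"blue":(100,125),"green":(50,85)}
def campose(c):
    k=vision.calibration(c)
    if c=="wrist":
        T=np.eye(4); T[:3,3]=robot.current_tool_pos()
        T[:3,:3]=Ro.from_euler("xyz",robot.current_eef_rot(),degrees=True).as_matrix()
        return k, T@k["T_tool_cam"]
    return k, np.linalg.inv(k["extrinsics"])
def toplane(px,k,T,z):
    px=np.asarray(px,float).reshape(-1,1,2)
    n=cv2.undistortPoints(px,k["mtx"],np.array([k["k1"],0,0,0.]))[:,0]
    d=np.c_[n[:,0],-n[:,1],-np.ones(len(n))]@T[:3,:3].T
    return (T[:3,3]+d*((z-T[2,3])/d[:,2])[:,None])[:,:2]
def grab(c,name=None):
    k,T=campose(c); im=vision.grab_frame(c)
    if name: cv2.imwrite(f"pics/{name}.png",im[:,:,::-1])
    return im,k,T
def blobs(im,col,amin,smin=90):
    h=cv2.cvtColor(cv2.GaussianBlur(im,(3,3),0),cv2.COLOR_RGB2HSV)
    lo,hi=HUE[col]; m=cv2.inRange(h,(lo,smin,40),(hi,255,255))
    cs,_=cv2.findContours(m,cv2.RETR_EXTERNAL,cv2.CHAIN_APPROX_NONE)
    return sorted([c for c in cs if cv2.contourArea(c)>amin],key=cv2.contourArea,reverse=True)
def rect(c,k,T,z):
    """centre (m), size long/short (m), yaw (deg) of long side, of a contour projected to height z"""
    p=toplane(c[:,0]+0.0,k,T,z)
    (cx,cy),(w,h),a=cv2.minAreaRect((p*1000).astype(np.float32))
    if w<h: a+=90; w,h=h,w
    return np.array([cx,cy])/1000,(w/1000,h/1000),(a+90)%180-90
E
python3 - <<'E'
from h import *
im,k,T=grab("top")
for c in HUE:
    for b in blobs(im,c,150):
        x,y,w,h=cv2.boundingRect(b); 
        for z in (0.01,0.092):
            r=rect(b,k,T,z); print(c,(x,y,w,h),z,r[0].round(3),np.round(r[1],3),round(r[2]))
b=toplane([[310,140],[439,160]],k,T,0.04);print(b)
p=robot.current_tool_pos()
im,k,T=grab("wrist","w0"); print(T.round(3))
E
```

```text
yellow (564, 288, 38, 44) 0.01 [ 0.039 -0.977] [0.147 0.122] -1
yellow (564, 288, 38, 44) 0.092 [ 0.048 -0.92 ] [0.138 0.115] -1
yellow (218, 129, 28, 32) 0.01 [0.623 0.304] [0.119 0.086] 14
yellow (218, 129, 28, 32) 0.092 [0.597 0.285] [0.112 0.081] 14
yellow (227, 188, 22, 24) 0.01 [0.411 0.268] [0.089 0.078] 3
yellow (227, 188, 22, 24) 0.092 [0.397 0.251] [0.083 0.073] 3
pink (266, 123, 24, 31) 0.01 [0.652 0.127] [0.112 0.072] 15
pink (266, 123, 24, 31) 0.092 [0.624 0.119] [0.106 0.068] 15
pink (277, 178, 21, 23) 0.01 [0.454 0.086] [0.084 0.075] 1
pink (277, 178, 21, 23) 0.092 [0.438 0.08 ] [0.079 0.07 ] 1
blue (328, 127, 24, 32) 0.01 [ 0.639 -0.106] [0.111 0.075] -18
blue (328, 127, 24, 32) 0.092 [ 0.612 -0.101] [0.105 0.071] -18
blue (371, 178, 26, 27) 0.01 [ 0.453 -0.274] [0.086 0.076] 21
blue (371, 178, 26, 27) 0.092 [ 0.437 -0.259] [0.081 0.072] 21
green (381, 128, 24, 26) 0.01 [ 0.653 -0.312] [0.095 0.084] -9
green (381, 128, 24, 26) 0.092 [ 0.625 -0.294] [0.089 0.079] -9
green (331, 176, 20, 23) 0.01 [ 0.466 -0.114] [0.084 0.071] 1
green (331, 176, 20, 23) 0.092 [ 0.449 -0.108] [0.079 0.067] 1
[[ 0.63629196  0.00373453]
 [ 0.56888412 -0.47716561]]
[[ 0.42   0.872  0.251  0.294]
 [-0.908  0.404  0.116 -0.47 ]
 [ 0.    -0.277  0.961  0.374]
 [ 0.     0.     0.     1.   ]]
```

View pics/w0.png

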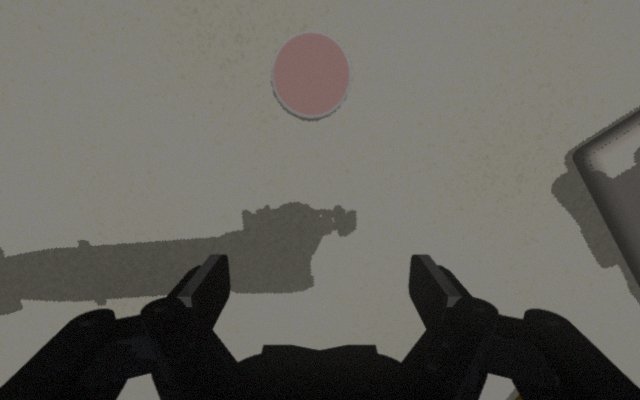

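```bash
cat > look.py <<'E'
from h import *
import json
c=np.array([430.6,225.3]); k,T=campose("top"); print("petri top",toplane([c],k,T,0.012))
k,T=campose("wrist"); print("petri wrist",toplane([[311,75]],k,T,0.012))
seen={"lid_blue":(.453,-.274,21),"lid_green":(.466,-.114,1),"lid_pink":(.454,.086,1),"lid_yellow":(.411,.268,3),
"jar_yellow":(.61,.285,14),"jar_pink":(.635,.12,15),"jar_blue":(.625,-.103,-18),"jar_green":(.635,-.295,-9)}
out={}; tiles=[]
for n,(x,y,a) in seen.items():
    z=0.01 if "lid" in n else 0.092
    u=np.array([np.cos(np.radians(a)),np.sin(np.radians(a))])
    robot.move_to([*(np.array([x,y])-0.07*u),0.27],[180,0,a]); robot.pause(0.15)
    im,k,T=grab("wrist",n); bs=blobs(im,n[4:],1500)
    if not bs: print(n,"none"); tiles.append(im); continue
    rs=[rect(b,k,T,z) for b in bs]; i=int(np.argmin([np.linalg.norm(r[0]-(x,y)) for r in rs]))
    r=rs[i]; cv2.drawContours(im,[bs[i]],-1,(255,255,255),1); tiles.append(im)
    out[n]=[*r[0],r[2]]; print(n,r[0].round(4),np.round(r[1],4),round(r[2],1),len(bs))
print(robot.current_time_s()); json.dump(out,open("seen.json","w"))
t=[cv2.resize(i[:,:,::-1],(266,166)) for i in tiles]+[np.zeros((166,266,3),np.uint8)]
cv2.imwrite("pics/mosaic.png",np.vstack([np.hstack(t[j:j+3]) for j in (0,3,6)]))
E
python3 look.py
```

```text
petri top [[ 0.32808933 -0.44502875]]
petri wrist [[ 0.33184789 -0.44270459]]
lid_blue [ 0.4539 -0.2731] [0.0861 0.0767] 20.8 1
lid_green [ 0.4674 -0.1132] [0.0853 0.0763] 0.8 1
lid_pink [0.4553 0.0884] [0.0868 0.0763] -1.7 1
lid_yellow [0.4132 0.2696] [0.0882 0.0776] 1.5 1
jar_yellow [0.6104 0.2935] [0.0827 0.0721] 13.8 2
jar_pink [0.6382 0.1237] [0.0806 0.0707] 15.3 2
jar_blue [ 0.6248 -0.1023] [0.0813 0.0711] -18.0 2
jar_green [ 0.6295 -0.2979] [0.081  0.0706] -8.1 2
8.7583
```

View pics/mosaic.png

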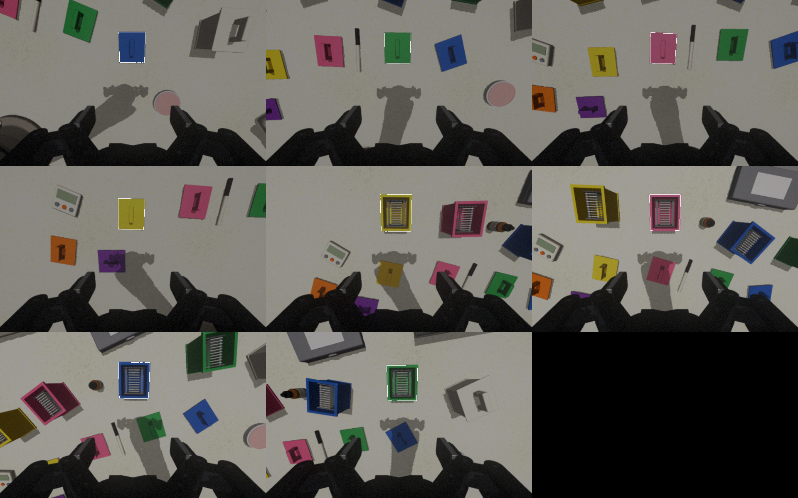

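```bash
cat > job.py <<'E'
from h import *
import json,sys
S=json.load(open("seen.json"))
for col in sys.argv[1:]:
    (x,y,a),(X,Y,A)=S["lid_"+col],S["jar_"+col]
    fingers.gripper_to(0.5,50)
    robot.move_to([x,y,0.20],[180,0,a])
    robot.line_to([x,y,0.07],velocity=0.2)
    st=robot.line_to([x,y,0.034],velocity=0.06,f_stop=10)
    z0=robot.current_tool_pos()[2]
    fingers.gripper_to(0.0); g=robot.current_finger_gap()
    robot.line_to([x,y,0.10],velocity=0.1); g2=robot.current_finger_gap()
    print(col,"pick stop",st,"z",round(z0,4),"gap",round(g*85,1),round(g2*85,1))
    if g2*85<6: print("missed"); break
    robot.line_to([x,y,0.24],velocity=0.25)
    robot.line_to([X,Y,0.24],[180,0,A],velocity=0.25)
    robot.line_to([X,Y,0.086+z0+0.012],velocity=0.1)
    st=robot.line_to([X,Y,0.086+z0-0.004],velocity=0.03,f_stop=6)
    z=robot.current_tool_pos()[2]; print(" place stop",st,"dz",round(z-z0-0.086,4),"F",np.round(robot.current_contact_force(),1))
    if z-z0-0.086>0.0035: print("not seated"); break
    fingers.gripper_to(0.45); robot.pause(0.2)
    robot.line_to([X,Y,0.24],velocity=0.15)
    print(" t",robot.current_time_s())
E
python3 job.py blue
```

```text
blue pick stop False z 0.034 gap 11.1 10.8
 place stop True dz 0.0006 F [ 0.7 -0.   3.9]
 t 17.6
```

```bash
cat > check.py <<'E'
from h import *
import json,sys
S=json.load(open("seen.json")); tiles=[]
for col in sys.argv[1:]:
    X,Y,A=S["jar_"+col]; u=np.array([np.cos(np.radians(A)),np.sin(np.radians(A))])
    robot.move_to([*(np.array([X,Y])-0.07*u),0.27],[180,0,A]); robot.pause(0.15)
    im,k,T=grab("wrist"); bs=blobs(im,col,1500)
    r=min((rect(b,k,T,0.096) for b in bs),key=lambda r:np.linalg.norm(r[0]-(X,Y)))
    print(col,"offset mm",((r[0]-(X,Y))*1000).round(1),np.round(r[1],4),"dyaw",round(r[2]-A,1))
    tiles.append(im[:300,120:520,::-1])
while len(tiles)>1 and len(tiles)%2: tiles.append(tiles[-1]*0)
cv2.imwrite("pics/check_%s.png"%"_".join(sys.argv[1:]),np.vstack([np.hstack(tiles[i:i+2]) for i in range(0,len(tiles),2)]))
print(robot.current_time_s())
E
python3 check.py blue
```

```text
blue offset mm [0.4 0. ] [0.0858 0.0767] dyaw -0.0
18.2
```

View pics/check_blue.png

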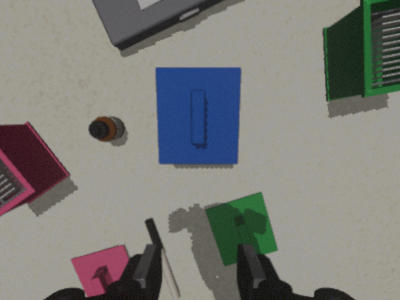

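The blue lid (crop centre about 198,115) lies square on its jar, and the bottle at (105,128) is still standing. I'll do the rest.

```bash
python3 job.py green pink yellow && python3 check.py yellow pink blue green
```

```text
green pick stop False z 0.034 gap 10.8 10.9
 place stop True dz 0.0006 F [ 0.6 -0.1  3.2]
 t 26.7417
pink pick stop False z 0.034 gap 11.8 10.9
 place stop True dz 0.0006 F [0.3 0.5 4.6]
 t 36.0583
yellow pick stop False z 0.034 gap 10.8 10.8
 place stop True dz 0.0006 F [-0.2  1.   3.9]
 t 44.9083
yellow offset mm [0.4 0.2] [0.0876 0.0776] dyaw -0.0
pink offset mm [-0.2  0. ] [0.0865 0.0767] dyaw 0.1
blue offset mm [ 0.6 -0. ] [0.0864 0.0767] dyaw 0.0
green offset mm [-0.2  0. ] [0.0858 0.0765] dyaw 0.2
48.4583
```

View pics/check_yellow_pink_blue_green.png

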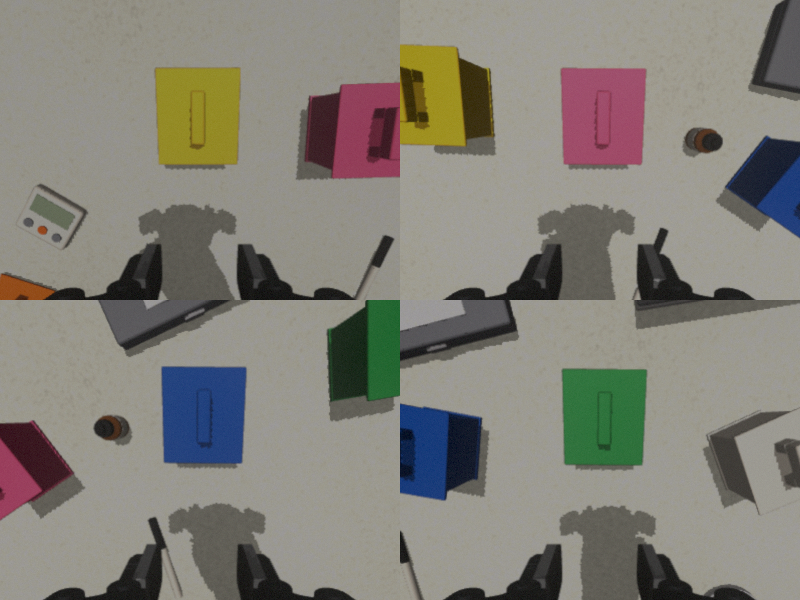

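All four lids lie flat and square on the jars of their own colour, and the bottle and white jar are standing. The arm is clear, so I'm handing in.

```bash
python3 -c "
from station import robot,workorder
print(robot.current_contact_force()); workorder.close_job(); print(robot.current_time_s())"
```

```text
[-0.45277828 -0.31872743 -0.05378082]
the job is handed in; nothing more can be done
the job is handed in; nothing more can be done
```

All four coloured lids are on the jars of their own colour, and the job is handed in; the last clock reading was 48 s. I located each lid and jar with one wrist-camera look, gripped each lid by its handle bar and lowered it until it touched the rim.

- **Fit:** each lid stopped within 0.6 mm of the seated height. The last pictures put every lid within about 0.6 mm of where its jar's centre was first measured, and within 0.2° in yaw.
- **Other objects:** the oil bottle and the white jar were standing in the last pictures. I judged them by eye and did not measure their positions.
- **Open point:** the closed lids hide the rims, so the jars' final positions were not measured separately. The contact force at placing was under 5 N.
- **Failed checks:** no check failed. Early on, the top and wrist cameras differed by about 4 mm on one object, so I relied on the wrist camera.

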